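# Sort salvaged radio parts into their trays

### The arm

A 6-joint arm with a two-finger parallel gripper is mounted at the origin on the work surface. World frame = base frame: x ahead of the robot, y to its left, z up, the work surface at z = 0. Lengths are in mm, angles in rad, forces in N, time in s.
With the tool pointing down it reaches from about 350 to 775 mm from the base axis. Payload 7.3 kg.
Tool frame: the origin (TCP) lies on the centre line of the jaws, within the pads' length; the fingertips stand 17 mm ahead of it and the grasp point (between the pads) lies 2 mm behind it; z points along the fingers, y is the line along which they close (so a half turn about z gives the same grasp; the last joint's range is limited). The gripper opens to 92 mm and grips with 3 to 60 N. Pads are 19 mm wide; open, the fingers measure 130 mm over their backs; the gripper's body (75 mm by 190 mm) begins 47 mm behind the grasp point.
Start: joints at [1.173, 0.342, 1.524, -0, 1.275, -0.146], TCP at [130.786, 508.467, 243.741] pointing down, gripper open.
Joint ranges: [-2.53, 2.53], [-0.77, 2.02], [0.04, 2.7], [-1, 4.14], [0.28, 2.66], [-3.11, 3.11]. Speed limits (rad/s): [2.57, 2.57, 3.14, 3.14, 3.14, 3.14].

### API

Orientations are given as [roll, pitch, yaw] about the fixed x, y, z axes, in that order (R = Rz(yaw) Ry(pitch) Rx(roll)).
In Python, from plant import bot gives the robot as it stands. The module is installed in compiled form; this text tells all that it offers.
- The arm moves only by the shell command python3 -m pendant 'ROWS'. ROWS is JSON, a list of rows, each a list of 3 entries, a list of its own where there are three numbers: the shift along the world's x, y, z as a fraction of full scale, then the turn, a rotation vector about the world's x, y, z as a fraction of full scale, then the opening, from -1 (shut) to 1 (fully open), so that 0 is half open. In form: [[[tx, ty, tz], [rx, ry, rz], claw], ...]. A call has exactly 10 rows; each row shifts and turns the commanded pose from where the row before left it; what a row does not reach is not made up. Full scale, the value 1, is 30 mm for a shift and 0.12 rad for a turn. A row lasts 1/12 s, in which the tool goes at most 41.7 mm and 7.16 degrees, less where a joint would pass 70% of its speed; a pose out of reach is approached as far as the arm can. A call with a number of a shift or a turn outside -1 to 1 is refused whole. A call with a gripper value outside its range is refused whole. The fingers move at their own pace and stop on an object; the grip force is fixed at half the most. Time passes only in rows, so rows that do not move let the fingers close, or fill a call up. It gives the time, the measured TCP pose, the force, the opening and the grip force at its end, in the units of the state.
- bot.get_obs(): the state, without advancing time (a new reading comes with each control period).
- bot.capture(name): name is "scene" or "side" or "wrist"; returns the picture (384x512x3 uint8, blue, green, red); there is no depth.
- bot.camera_params(name): a dict with "fovy" (degrees; the focal length in pixels is half the picture's height over the tangent of half this angle, whatever the lens; pixels are square), "cx", "cy" (the principal point, pixels), "distortion" ([k1, k2, p1, p2, k3] as OpenCV has them; the pictures are not rectified), "camera_from_world" (4x4, takes a point from world to camera coordinates). Camera axes: x right, y down, z forward; pixel columns grow to the right and rows downward; lengths in mm; the calibration is good to about 2 mm. A picture is of the moment at which its call begins: read the wrist's pose just before it. camera_params takes no time and is no camera call; for the wrist camera it gives the pose at the moment of the call.
- bot.close_job(): hands the job in; it is judged then, once.
The state is a dict: "time": time; "joint_positions": joint angles; "dq": joint speeds; "tau": joint torques, N m; "tool_pos": TCP position; "tcp_rot": TCP orientation; "contact_force": force on the tool from outside, world axes, zero at the start; "moment": the same for the moment, N m; "grip_width": finger opening in mm; "finger_force": force on a finger pad.
Only numpy, scipy, OpenCV 4.12 (cv2) and the standard library are available. Lean on these libraries where they do the work, as an engineer would, in place of code of your own. Each camera call takes 0.05 s, during which the arm holds its last target. There are 200 camera calls.

### The job

Sort the five salvaged parts lying on the repair bench (two transformers, two capacitors, one heat sink) into the three grey trays: each part goes into the tray that shows a specimen of its own kind on the ledge behind it. Stand every part upright, as it stands now, flat on the tray's floor, beside and not on top of another, and do not knock over the glass jar.

Things in the scene. Friction and masses are not known exactly. Their poses are not given: they have to be found in the camera images.
- transformer_a_center (a point): mains transformer: dark steel core block 50 (x) x 30 (y) x 42 (z) mm; a copper winding bulges to 44 mm along y at mid-height (32 mm wide in x). About 0.3 kg, loose, stands on its flat base. Grip the flat steel end faces, 50 mm apart along x. Point at its centre, 21 mm above its underside; z is up.
- transformer_b_center (a point): mains transformer: dark steel core block 50 (x) x 30 (y) x 42 (z) mm; a copper winding bulges to 44 mm along y at mid-height (32 mm wide in x). About 0.3 kg, loose, stands on its flat base. Grip the flat steel end faces, 50 mm apart along x. Point at its centre, 21 mm above its underside; z is up.
- capacitor_a_center (a point): large electrolytic capacitor: black upright cylinder 35 mm in diameter, 48 mm high, aluminium top with two small terminals 4 mm high; about 0.09 kg, loose, stands on end. Point at its centre on the axis, 24 mm above its underside; z is up.
- capacitor_b_center (a point): large electrolytic capacitor: black upright cylinder 35 mm in diameter, 48 mm high, aluminium top with two small terminals 4 mm high; about 0.09 kg, loose, stands on end. Point at its centre on the axis, 24 mm above its underside; z is up.
- heatsink_center (a point): finned aluminium heat sink, 60 (x) x 40 (y) x 32 (z) mm: flat 6 mm base with six 2.5 mm fins standing up and running along x; about 0.12 kg, loose, lies on its base. The outermost fins are its side faces, 40 mm apart along y: grip it across y. Point at its centre, 16 mm above its underside; z is up.
- tray_transformer: grey fixed open tray; a transformer fixed on the ledge beyond its +x wall is its specimen (not to be moved; at x = +95 mm, top at most 62 mm above the bench). Origin: centre of the compartment, at bench level. Compartment 124 mm along x (away from the robot) by 140 mm along y, walls 3 mm, rim 25 mm and inner floor 4 mm above the bench. Room for two parts side by side along y.
- tray_capacitor: grey fixed open tray; a capacitor fixed on the ledge beyond its +x wall is its specimen (not to be moved; at x = +95 mm, top at most 62 mm above the bench). Origin: centre of the compartment, at bench level. Compartment 124 mm along x (away from the robot) by 140 mm along y, walls 3 mm, rim 25 mm and inner floor 4 mm above the bench. Room for two parts side by side along y.
- tray_heatsink: grey fixed open tray; a heat sink fixed on the ledge beyond its +x wall is its specimen (not to be moved; at x = +95 mm, top at most 62 mm above the bench). Origin: centre of the compartment, at bench level. Compartment 124 mm along x (away from the robot) by 140 mm along y, walls 3 mm, rim 25 mm and inner floor 4 mm above the bench. Room for two parts side by side along y.
- jar: amber glass screw jar with an aluminium lid, a bystander: 40 mm in diameter, 50 mm high, loose, stands on the bench between two of the trays. Origin: centre of its underside; z is up. To be left standing.
There are look-alikes about, which are no part of the job. What is shaped like the part that bears heatsink_center but pink is not meant.

How it is judged (in metres and radians):
At the end, for the whole second after the job is handed in: Both transformers, both capacitors and the heat sink each stand in the tray of their kind: centre within 57 mm (tray x) and 65 mm (tray y) of the tray's centre, resting on its floor (centre no more than 6 mm above its resting height), within 0.15 rad of upright, and at rest (slower than 0.02 m/s) (x of transformer_a_center in the frame of tray_transformer between -0.057 and 0.057 m and y of transformer_a_center in the frame of tray_transformer between -0.065 and 0.065 m and z of each of transformer_a_center, transformer_b_center in the frame of tray_transformer below 0.031 m and angle between each of transformer_a_center, transformer_b_center, capacitor_a_center, capacitor_b_center, heatsink_center's own z axis and vertical below 0.15 rad and linear speed of each of transformer_a, transformer_b, capacitor_a, capacitor_b, heatsink below 0.02 m/s and x of transformer_b_center in the frame of tray_transformer between -0.057 and 0.057 m and y of transformer_b_center in the frame of tray_transformer between -0.065 and 0.065 m and x of capacitor_a_center in the frame of tray_capacitor between -0.057 and 0.057 m and y of capacitor_a_center in the frame of tray_capacitor between -0.065 and 0.065 m and z of each of capacitor_a_center, capacitor_b_center in the frame of tray_capacitor below 0.034 m and x of capacitor_b_center in the frame of tray_capacitor between -0.057 and 0.057 m and y of capacitor_b_center in the frame of tray_capacitor between -0.065 and 0.065 m and x of heatsink_center in the frame of tray_heatsink between -0.057 and 0.057 m and y of heatsink_center in the frame of tray_heatsink between -0.065 and 0.065 m and z of heatsink_center in the frame of tray_heatsink below 0.026 m); the robot touches nothing.
It fails at once if the glass jar is knocked over (tilted more than 0.6 rad) (angle between jar's own z axis and vertical above 0.6 rad).
It also fails if it takes over 128 s, if anything falls off the work surface, if the arm or the gripper's body presses on something with over 40 N, if the wrist force passes 120 N, or if a joint passes its speed limit or range.

## Working session

There is one attempt and no reset: what is moved stays moved. The work goes in short steps, Python scripts to look and compute and a shell command to move; the robot and the scene stay as the last step left them, time stands still between calls to the robot, and variables do not carry over. Pictures are saved under pics/ and viewed, at most 14 in all, crops included, and the job is handed in when it is done.

```bash
mkdir -p pics; cat > h.py <<'E'
import numpy as np, cv2
from plant import bot
def K(p):
    f=192/np.tan(np.radians(p["fovy"])/2)
    return np.array([[f,0,p["cx"]],[0,f,p["cy"]],[0,0,1.]])
def w(p,uv,z):
    "pixels -> world at height z"
    uv=np.array(uv,float).reshape(-1,1,2)
    n=cv2.undistortPoints(uv,K(p),np.array(p["distortion"],float)).reshape(-1,2)
    T=np.array(p["camera_from_world"]);R=T[:3,:3];c=-R.T@T[:3,3]
    d=np.c_[n,np.ones(len(n))]@R
    z=np.broadcast_to(z,len(n))
    return c+d*((z-c[2])/d[:,2])[:,None]
E
python3 - <<'E'
from h import *
import json
for n in ("scene","side","wrist"):
    p=bot.camera_params(n); im=bot.capture(n); cv2.imwrite(f"pics/{n}0.png",cv2.resize(im,(800,600)))
    print(n,p["fovy"],p["cx"],p["cy"],p["distortion"],np.round(p["camera_from_world"],3).tolist())
    json.dump({k:np.array(v).tolist() for k,v in p.items()},open(f"{n}0.json","w"))
o=bot.get_obs();print(o)
E
```

```text
scene 49.5330926790433 262.01318799291874 191.27204601792263 [-0.08610087  0.          0.          0.          0.        ] [[0.812, 0.584, 0.019, -403.99], [0.366, -0.483, -0.796, -156.683], [-0.455, 0.653, -0.605, 1161.07], [0.0, 0.0, 0.0, 1.0]]
side 46.62115828401316 252.1777798837745 183.78831423629845 [-0.01779478  0.          0.          0.          0.        ] [[0.798, -0.602, -0.019, -420.837], [-0.35, -0.437, -0.829, 216.658], [0.491, 0.668, -0.559, 743.907], [0.0, 0.0, 0.0, 1.0]]
wrist 67.35604775538029 256.74199706624444 190.88861950928379 [-0.05660745  0.          0.          0.          0.        ] [[0.25, 0.968, -0.001, -524.152], [0.926, -0.238, 0.293, -36.598], [0.284, -0.075, -0.956, 390.217], [0.0, 0.0, 0.0, 1.0]]
{'time': 0.15, 'joint_positions': array([ 1.17298344e+00,  3.42539611e-01,  1.52476881e+00, -4.70629979e-05,
        1.27542480e+00, -1.45970037e-01]), 'dq': array([ 0.00010953, -0.00195506, -0.00357968, -0.00023651,  0.00022344,
        0.00039681]), 'tau': array([ 1.42806075e-04, -4.31477022e+01, -2.44351369e+01,  7.18512456e-02,
        5.38136519e-02, -8.93612309e-05]), 'tool_pos': array([130.68998798, 508.18124628, 243.22663245]), 'tcp_rot': array([-3.14045767e+00, -1.21367970e-04,  2.88976346e+00]), 'contact_force': array([ 0.89305732,  0.4473509 , -0.08040736]), 'moment': array([ 0.01894921, -0.00357343, -0.02771616]), 'finger_force': 0.0, 'grip_width': 92.11588261506779}
```

View pics/scene0.png

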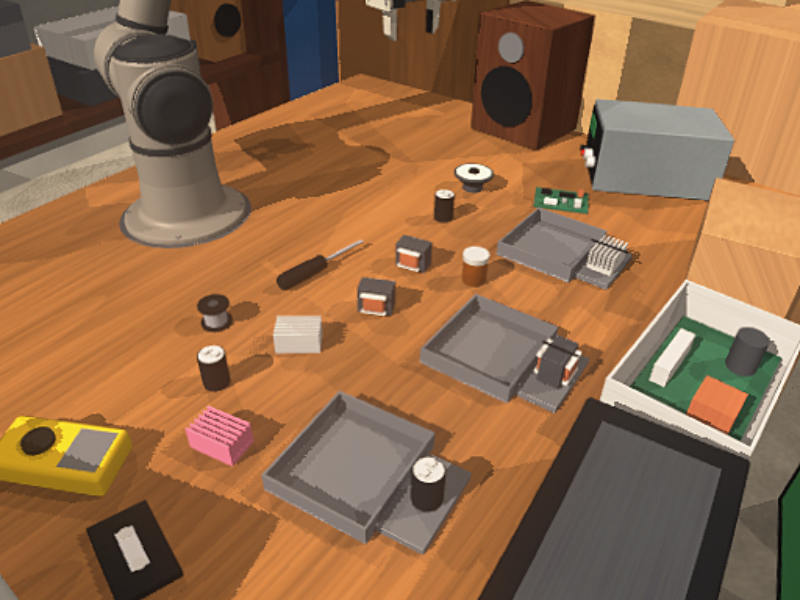

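View pics/side0.png

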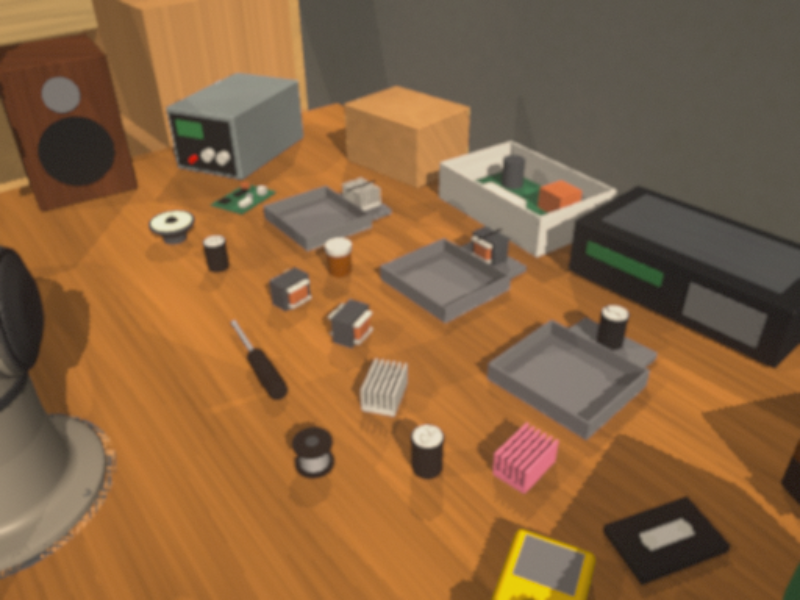

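The scene view shows transformers at (413,255) and (377,297), capacitors at (445,205) and (213,367), and the heat sink at (299,335). The jar is at (476,266). The trays are heatsink (550,245), transformer (490,347) and capacitor (350,465). The pink decoy is at (220,435). The side view agrees.

```bash
python3 - <<'E'
from h import *
import json
S=json.load(open("scene0.json"));D=json.load(open("side0.json"))
s=dict(tfA=((413,244),42),tfB=((377,286),42),capA=((445,193),48),capB=((212,354),48),hs=((300,325),32),jar=((476,253),50),pink=((222,425),32))
d=dict(tfA=((291,281),42),tfB=((352,317),42),capA=((215,242),48),capB=((428,435),48),hs=((386,372),32),jar=((339,247),50),pink=((530,447),32))
for k in s:
    print(k,w(S,np.array(s[k][0])*.64,s[k][1])[0].round(),w(D,np.array(d[k][0])*.64,d[k][1])[0].round())
t=dict(trH=[(541,210),(612,238),(497,247),(572,279)],trT=[(481,297),(560,330),(421,352),(507,398)],trC=[(345,395),(434,435),(264,484),(367,540)])
for k in t:
    q=w(S,np.array(t[k])*.64,25);print(k,q[:,:2].round().tolist(),q.mean(0).round())
t=dict(trH=[(321,189),(376,215),(265,215),(312,244)],trT=[(446,242),(510,288),(380,277),(442,317)],trC=[(553,325),(646,377),(489,374),(588,431)])
for k in t:
    q=w(D,np.array(t[k])*.64,25);print(k,q[:,:2].round().tolist(),q.mean(0).round())
E
```

```text
tfA [427. 107.  42.] [420. 101.  42.]
tfB [451. -14.  42.] [440. -26.  42.]
capA [380. 268.  48.] [379. 262.  48.]
capB [ 381. -255.   48.] [ 380. -256.   48.]
hs [ 415. -135.   32.] [ 416. -132.   32.]
jar [524. 134.  50.] [519. 125.  50.]
pink [ 466. -317.   32.] [ 464. -324.   32.]
trH [[526.0, 358.0], [663.0, 346.0], [524.0, 204.0], [658.0, 196.0]] [593. 276.  25.]
trT [[571.0, 73.0], [695.0, 74.0], [570.0, -75.0], [699.0, -81.0]] [634.  -2.  25.]
trC [[541.0, -193.0], [661.0, -181.0], [557.0, -342.0], [684.0, -329.0]] [ 611. -261.   25.]
trH [[629.0, 357.0], [649.0, 212.0], [500.0, 332.0], [512.0, 197.0]] [573. 275.  25.]
trT [[682.0, 67.0], [669.0, -89.0], [540.0, 51.0], [547.0, -82.0]] [610. -13.  25.]
trC [[651.0, -187.0], [661.0, -327.0], [517.0, -206.0], [537.0, -343.0]] [ 591. -266.   25.]
```

```bash
python3 - <<'E'
from h import *
s=cv2.imread("pics/scene0.png");d=cv2.imread("pics/side0.png")
from h import bot
a=bot.capture("scene")[130:250,110:350]; cv2.imwrite("pics/crop1.png",cv2.resize(a,(800,400),interpolation=cv2.INTER_CUBIC))
E
```

```text
(no output)
```

View pics/crop1.png

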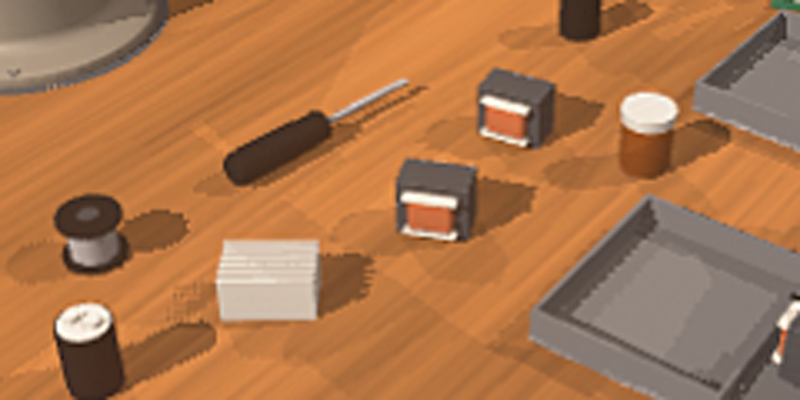

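The crop gives clear tops: tfB about (437,180), tfA about (520,90) and the heat sink top about (270,260). Everything sits within reach. Next I'll take a close look from above with the wrist camera and the jaws along x.

```bash
python3 -m pendant '[[[0.9,-0.9,0],[0,0,-1],1],[[0.9,-0.9,0],[0,0,-1],1],[[0.9,-0.9,0],[0,0,-1],1],[[0.9,-0.9,0],[0,0,-1],1],[[0.9,-0.9,0],[0,0,-1],1],[[0.9,-0.9,0],[0,0,-1],1],[[0.9,-0.9,0],[0,0,-1],1],[[0.9,-0.9,0],[0,0,-1],1],[[0.9,-0.9,0],[0,0,-1],1],[[0.9,-0.9,0],[0,0,-1],1]]' >/dev/null
python3 -m pendant '[[[0.7,-0.7,0],[0,0,-1],1],[[0.7,-0.8,0],[0,0,0],1],[[0.2,-0.2,0],[0,0,0],1],[[0,0,0],[0,0,0],1],[[0,0,0],[0,0,0],1],[[0,0,0],[0,0,0],1],[[0,0,0],[0,0,0],1],[[0,0,0],[0,0,0],1],[[0,0,0],[0,0,0],1],[[0,0,0],[0,0,0],1]]'
cat >> h.py <<'E'
def look(n):
    import json
    p=bot.camera_params("wrist"); im=bot.capture("wrist"); cv2.imwrite(f"pics/{n}.png",cv2.resize(im,(800,600)))
    json.dump({k:np.array(v).tolist() for k,v in p.items()},open(f"{n}.json","w"))
    o=bot.get_obs(); print(o["time"],o["tool_pos"].round(1),o["tcp_rot"].round(3),o["joint_positions"].round(2),o["grip_width"].round(1))
def L(n,uv,z):
    import json
    return w(json.load(open(n+".json")),np.array(uv,float)*.64,z).round(1)
E
python3 -c "from h import *;look('w1')"
```

```text
time: 1.87
tool_pos: [448.4, 188.0, 243.8]
tcp_rot: [3.141, -0.0, 1.571]
contact_force: [0.0, 0.2, -0.0]
grip_width: 92.0
finger_force: 0.0Traceback (most recent call last):
  File "<string>", line 1, in <module>
    from h import *;look('w1')
                    ~~~~^^^^^^
  File "h.py", line 18, in look
    o=bot.get_obs(); print(o["time"],o["tool_pos"].round(1),o["tcp_rot"].round(3),o["joint_positions"].round(2),o["grip_width"].round(1))
                                                                                                                ^^^^^^^^^^^^^^^^^^^^^
AttributeError: 'float' object has no attribute 'round'
```

View pics/w1.png

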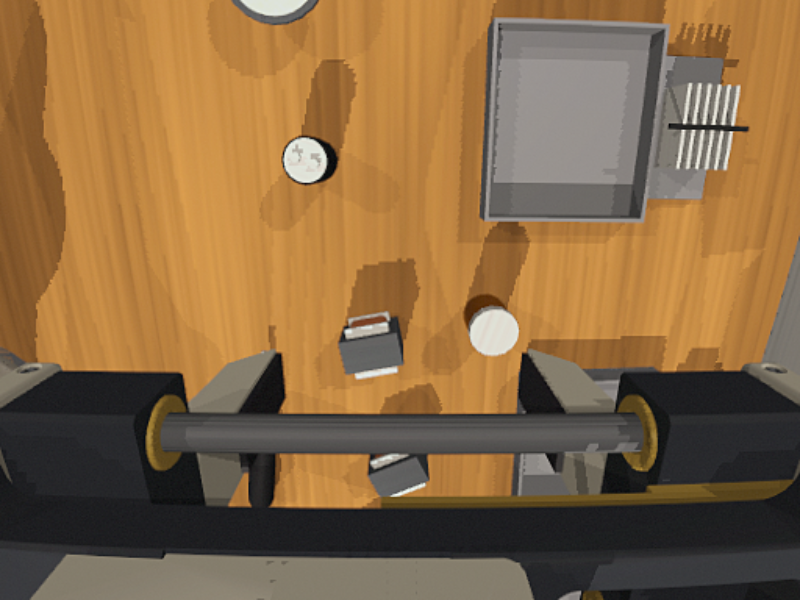

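The wrist view shows capacitor A's top at (305,160), transformer A's top at (372,354), transformer B's top at (399,477) and the jar lid at (494,331). The tray H rim corners are (497,20), (667,25), (484,218) and (645,220).

```bash
sed -i 's/o\["grip_width"\].round(1)/o["grip_width"]/' h.py; python3 - <<'E'
from h import *
print("capA",L('w1',[(305,160)],48)); 
a=L('w1',[(340,348),(400,334),(404,360),(345,376)],42);print("tfA",a[:,:2].tolist(),a.mean(0))
a=L('w1',[(369,474),(424,457),(428,480),(375,497)],42);print("tfB",a[:,:2].tolist(),a.mean(0))
a=L('w1',[(497,20),(667,25),(484,218),(645,220)],25);print("trH",a[:,:2].tolist(),a.mean(0))
print("jar",L('w1',[(494,331)],50)); 
E
```

```text
capA [[379.8 268.2  48. ]]
tfA [[398.4, 119.6], [447.8, 131.9], [451.1, 108.8], [401.5, 94.0]] [424.7   113.575  42.   ]
tfB [[419.4, -5.2], [469.2, 13.3], [473.3, -11.9], [424.4, -31.2]] [446.575  -8.75   42.   ]
trH [[517.5, 365.5], [642.9, 365.8], [514.5, 223.7], [645.3, 223.1]] [580.05  294.525  25.   ]
jar [[522.6 137.6  50. ]]
```

```bash
python3 -m pendant '[[[-0.76,0.89,0],[0,0,0],1],[[-0.76,0.89,0],[0,0,0],1],[[-0.76,0.89,0],[0,0,0],1],[[0,0,-1],[0,0,0],1],[[0,0,-1],[0,0,0],1],[[0,0,-1],[0,0,0],1],[[0,0,-1],[0,0,0],1],[[0,0,-0.5],[0,0,0],1],[[0,0,0],[0,0,0],1],[[0,0,0],[0,0,0],1]]'; python3 -c "from h import *;look('w2')"
```

```text
time: 2.75
tool_pos: [380.2, 267.6, 108.6]
tcp_rot: [-3.14, 0.001, 1.57]
contact_force: [-0.3, -0.2, 0.3]
grip_width: 91.5
finger_force: 0.0
2.8 [380.9 267.9 109.5] [ 3.141 -0.     1.57 ] [ 0.45  0.4   1.87 -0.    0.88  0.45] 92.0721732685653
```

View pics/w2.png

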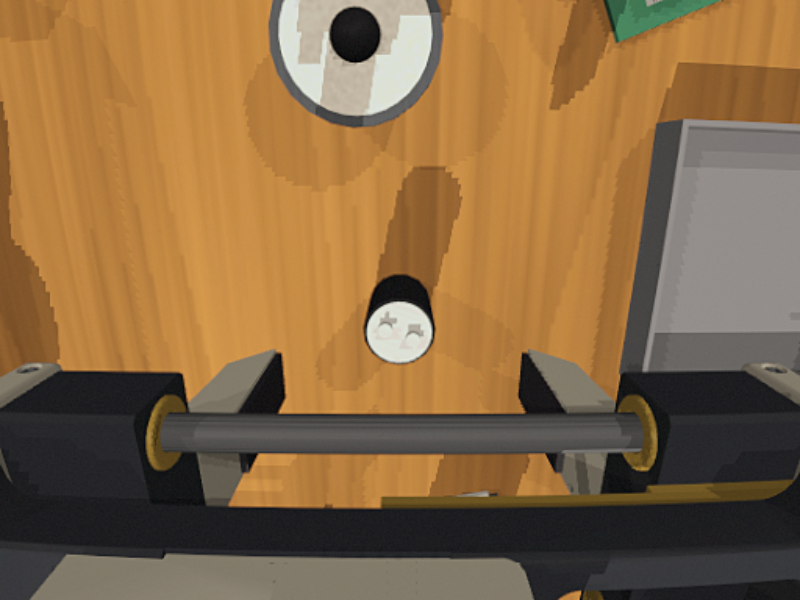

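The capacitor top is at (399,332), centred between the fingers in x.

```bash
python3 -c "
from h import *;print(L('w2',[(399,332)],48))"
python3 -m pendant '[[[0,0,-1],[0,0,0],1],[[0,0,-1],[0,0,0],1],[[0,0,-0.8],[0,0,0],1],[[0,0,0],[0,0,0],1],[[0,0,0],[0,0,0],-1],[[0,0,0],[0,0,0],-1],[[0,0,0],[0,0,0],-1],[[0,0,0],[0,0,0],-1],[[0,0,0],[0,0,0],-1],[[0,0,0],[0,0,0],-1]]'
```

```text
[[379.5 268.5  48. ]]
time: 3.63
tool_pos: [380.8, 267.8, 25.5]
tcp_rot: [3.14, -0.001, 1.57]
contact_force: [0.7, 0.4, -0.2]
grip_width: 56.4
finger_force: 0.0
```

```bash
python3 -m pendant '[[[0,0,0],[0,0,0],-1],[[0,0,0],[0,0,0],-1],[[0,0,0],[0,0,0],-1],[[0,0,0],[0,0,0],-1],[[0,0,0],[0,0,0],-1],[[0,0,0],[0,0,0],-1],[[0,0,0.5],[0,0,0],-1],[[0,0,1],[0,0,0],-1],[[0,0,1],[0,0,0],-1],[[0,0,1],[0,0,0],-1]]'
python3 -m pendant '[[[0,-0.9,0.6],[0,0,0],-1],[[0.3,-1,0.7],[0,0,0],-1],[[0.3,-1,0.7],[0,0,0],-1],[[0.3,-1,0.7],[0,0,0],-1],[[0.3,-1,0.7],[0,0,0],-1],[[0.3,-1,0],[0,0,0],-1],[[0.3,-1,0],[0,0,0],-1],[[0.3,-1,0],[0,0,0],-1],[[0.3,-1,0],[0,0,0],-1],[[0.3,-1,0],[0,0,0],-1]]'
python3 -m pendant '[[[0.3,-1,0],[0,0,0],-1],[[0.3,-1,0],[0,0,0],-1],[[0.3,-1,0],[0,0,0],-1],[[0.3,-1,0],[0,0,0],-1],[[0.3,-0.9,0],[0,0,0],-1],[[0,0,0],[0,0,0],-1],[[0,0,0],[0,0,0],-1],[[0,0,0],[0,0,0],-1],[[0,0,0],[0,0,0],-1],[[0,0,0],[0,0,0],-1]]'
python3 -c "from h import *;look('w3')"
```

```text
time: 4.47
tool_pos: [380.0, 267.3, 130.6]
tcp_rot: [-3.14, 0.001, 1.57]
contact_force: [1.7, -0.7, -0.5]
grip_width: 34.6
finger_force: 30.0
time: 5.3
tool_pos: [461.4, -31.0, 231.7]
tcp_rot: [-3.142, -0.0, 1.57]
contact_force: [1.1, 1.4, -0.9]
grip_width: 34.8
finger_force: 30.0
time: 6.13
tool_pos: [506.2, -175.3, 231.9]
tcp_rot: [3.142, -0.0, 1.571]
contact_force: [-0.2, -0.5, -1.9]
grip_width: 34.2
finger_force: 30.0
6.1833 [ 506.3 -175.4  231.9] [ 3.141 -0.     1.571] [-0.48  0.37  1.51  0.    1.26 -0.48] 34.49610440295594
```

View pics/w3.png

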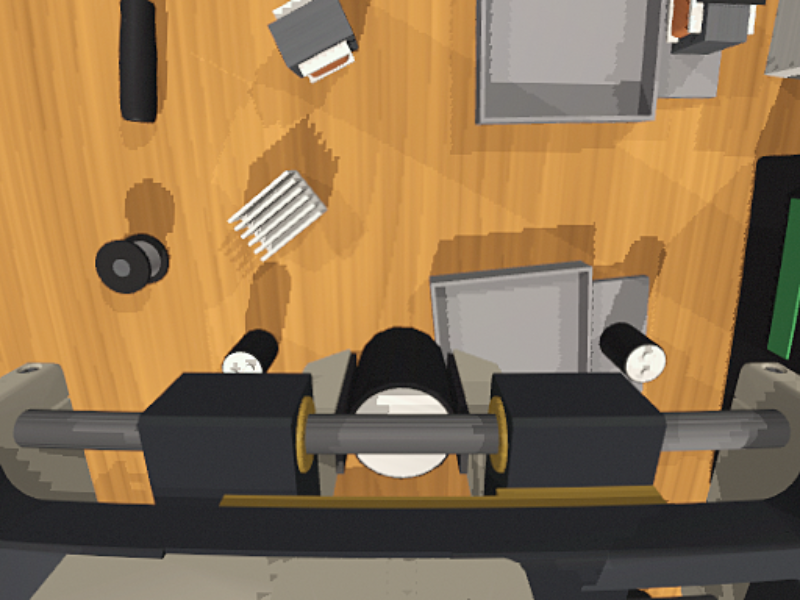

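The view shows tray C's +y rim corners at (432,278) and (591,264), and tray T's −y corners at (477,123) and (655,122). The heat sink's top corners are (229,222), (291,171), (326,208) and (265,258). The capacitor B top is at (243,365), partly hidden. The held capacitor is upright.

```bash
python3 - <<'E'
from h import *
c=L('w3',[(432,278),(591,264)],25)[:,:2]
e=(c[1]-c[0]);n=np.linalg.norm(e);e/=n;yv=np.array([-e[1],e[0]])
print("trC",c.tolist(),n,np.arctan2(e[1],e[0]),c.mean(0)-73*yv,e,yv)
print("trC cap spec",L('w3',[(645,362)],58))
c=L('w3',[(477,123),(655,122)],25)[:,:2];e=(c[1]-c[0]);print("trT",c.tolist(),np.linalg.norm(e),np.arctan2(e[1],e[0]),c.mean(0)+[0,73])
a=L('w3',[(229,222),(291,171),(326,208),(265,258)],32)[:,:2];print("hs",a.tolist(),a.mean(0),np.linalg.norm(np.diff(a,axis=0),axis=1),np.arctan2(*(a[1]-a[0])[::-1]))
print("capB",L('w3',[(243,365)],48))
E
```

```text
trC [[531.0, -185.6], [657.5, -173.9]] 127.03991498737709 0.09222773084197104 [ 600.97308384 -252.43975267] [0.99575004 0.09209704] [-0.09209704  0.99575004]
trC cap spec [[ 696.  -244.1   58. ]]
trT [[561.6, -69.2], [693.8, -66.4]] 132.22964871767596 0.02117686403343401 [627.7   5.2]
hs [[376.0, -139.8], [425.9, -102.8], [450.4, -129.8], [401.3, -167.7]] [ 413.4   -135.025] [62.12093045 36.45888095 62.02596231] 0.6380278859188357
capB [[ 380.7 -250.9   48. ]]
```

```bash
python3 -m pendant '[[[0.82,-0.89,0],[0,0,0],-1],[[0.82,-0.89,0],[0,0,0],-1],[[0.82,-0.89,0],[0,0,0],-1],[[0.82,-0.89,0],[0,0,0],-1],[[0,0,-1],[0,0,0],-1],[[0,0,-1],[0,0,0],-1],[[0,0,-1],[0,0,0],-1],[[0,0,-1],[0,0,0],-1],[[0,0,-1],[0,0,0],-1],[[0,0,-0.5],[0,0,0],-1]]'
```

```text
time: 7.02
tool_pos: [603.2, -281.3, 62.7]
tcp_rot: [-3.137, -0.003, 1.571]
contact_force: [-0.0, -0.0, -1.4]
grip_width: 34.7
finger_force: 30.0
```

```bash
python3 -m pendant '[[[0,0,-0.6],[0,0,0],-1],[[0,0,-0.5],[0,0,0],-1],[[0,0,0],[0,0,0],-1],[[0,0,0],[0,0,0],-1],[[0,0,-0.1],[0,0,0],-1],[[0,0,-0.08],[0,0,0],-1],[[0,0,0],[0,0,0],-1],[[0,0,0],[0,0,0],0.2],[[0,0,0],[0,0,0],0.2],[[0,0,0],[0,0,0],0.2]]'
python3 -m pendant '[[[0,0,0],[0,0,0],0.2],[[0,0,0],[0,0,0],0.2],[[0,0,0.5],[0,0,0],0.2],[[0,0,1],[0,0,0],1],[[0,0,1],[0,0,0],1],[[0,0,1],[0,0,0],1],[[0,0,1],[0,0,0],1],[[-0.8,0.1,0.7],[0,0,0],1],[[-0.9,0.3,0],[0,0,0],1],[[-0.9,0.3,0],[0,0,0],1]]'
```

```text
time: 7.85
tool_pos: [605.0, -283.4, 28.9]
tcp_rot: [3.141, 0.0, 1.57]
contact_force: [-0.0, 0.9, -0.3]
grip_width: 49.7
finger_force: 0.0
time: 8.68
tool_pos: [526.6, -262.5, 186.0]
tcp_rot: [3.138, 0.002, 1.57]
contact_force: [-0.7, 0.0, -1.1]
grip_width: 91.4
finger_force: 0.0
```

```bash
python3 -m pendant '[[[-0.96,0.06,0],[0,0,0],1],[[-0.96,0.06,0],[0,0,0],1],[[-0.96,0.06,0],[0,0,0],1],[[-0.96,0.06,0],[0,0,0],1],[[-0.96,0.06,0],[0,0,0],1],[[0,0,-1],[0,0,0],1],[[0,0,-1],[0,0,0],1],[[0,0,-1],[0,0,0],1],[[0,0,0],[0,0,0],1],[[0,0,0],[0,0,0],1]]'; python3 -c "from h import *;look('w4')"
```

```text
time: 9.52
tool_pos: [382.3, -252.8, 94.0]
tcp_rot: [-3.139, -0.002, 1.57]
contact_force: [0.9, 0.0, 0.1]
grip_width: 92.1
finger_force: 0.0
9.5667 [ 383.2 -253.5   95.1] [3.141 0.    1.57 ] [-0.75  0.41  1.9   0.    0.83 -0.75] 91.84102217451243
```

View pics/w4.png

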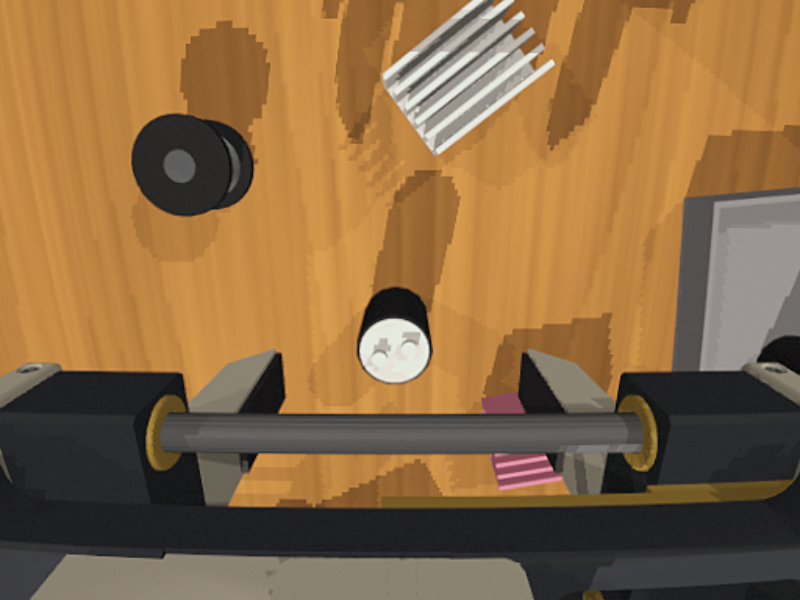

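The capacitor top is at (395,350). The pink decoy, near (520,440), is clear of the right finger's path.

```bash
python3 -c "
from h import *;print(L('w4',[(395,350)],48));a=L('w4',[(384,77),(437,154),(553,63)],32);print(a.tolist())
print('pink',L('w4',[(483,398),(563,480)],32))"
python3 -m pendant '[[[-0.06,0.03,-1],[0,0,0],1],[[0,0,-1],[0,0,0],1],[[0,0,-0.32],[0,0,0],1],[[0,0,0],[0,0,0],-1],[[0,0,0],[0,0,0],-1],[[0,0,0],[0,0,0],-1],[[0,0,0],[0,0,0],-1],[[0,0,0],[0,0,0],-1],[[0,0,0],[0,0,0],-1],[[0,0,0],[0,0,0],-1]]'
```

```text
[[ 379.8 -254.7   48. ]]
[[375.6, -139.7, 32.0], [398.1, -170.5, 32.0], [445.3, -133.9, 32.0]]
pink [[ 423.8 -288.1   32. ]
 [ 470.6 -339.    32. ]]
time: 10.4
tool_pos: [381.2, -252.5, 25.2]
tcp_rot: [3.141, 0.001, 1.57]
contact_force: [0.6, 0.4, 0.6]
grip_width: 49.8
finger_force: 0.0
```

```bash
python3 -m pendant '[[[0,0,0],[0,0,0],-1],[[0,0,0],[0,0,0],-1],[[0,0,0],[0,0,0],-1],[[0,0,0],[0,0,0],-1],[[0,0,0.5],[0,0,0],-1],[[0,0,1],[0,0,0],-1],[[0,0,1],[0,0,0],-1],[[0.2,0,1],[0,0,0],-1],[[1,0.14,0.2],[0,0,0],-1],[[1,0.14,0],[0,0,0],-1]]'
python3 -m pendant '[[[1,0.15,0],[0,0,0],-1],[[1,0.15,0],[0,0,0],-1],[[1,0.15,0],[0,0,0],-1],[[1,0.15,0],[0,0,0],-1],[[1,0.15,0],[0,0,0],-1],[[0,0.1,-0.7],[0,0,0],-1],[[0,0,-1],[0,0,0],-1],[[0,0,-1],[0,0,0],-1],[[0,0,0],[0,0,0],-1],[[0,0,0],[0,0,0],-1]]'
```

```text
time: 11.23
tool_pos: [448.4, -244.9, 138.7]
tcp_rot: [3.137, 0.003, 1.568]
contact_force: [0.6, -0.9, -1.6]
grip_width: 34.4
finger_force: 30.0
time: 12.07
tool_pos: [595.9, -217.8, 53.1]
tcp_rot: [-3.138, -0.002, 1.57]
contact_force: [0.0, -0.3, -1.1]
grip_width: 34.7
finger_force: 30.0
```

```bash
python3 -m pendant '[[[0,0,-0.5],[0,0,0],-1],[[0,0,-0.2],[0,0,0],-1],[[0,0,-0.1],[0,0,0],-1],[[0,0,0],[0,0,0],-1],[[0,0,0],[0,0,0],-1],[[0,0,0],[0,0,0],0.2],[[0,0,0],[0,0,0],0.2],[[0,0,0],[0,0,0],0.2],[[0,0,0],[0,0,0],0.2],[[0,0,0],[0,0,0],0.2]]'
python3 -m pendant '[[[0,0,0.5],[0,0,0],0.2],[[0,0,1],[0,0,0],1],[[0,0,1],[0,0,0],1],[[-0.3,0.1,1],[0,0,-0.67],1],[[-0.95,0.43,0],[0,0,-1],1],[[-0.95,0.43,0],[0,0,-1],1],[[-0.95,0.43,0],[0,0,-1],1],[[-0.95,0.43,0],[0,0,-1],1],[[-0.95,0.43,0],[0,0,-1],1],[[-0.95,0.43,0],[0,0,-1],1]]'
python3 -m pendant '[[[-0.15,0.05,0],[0,0,-1],1],[[0,0,0],[0,0,0],1],[[0,0,0],[0,0,0],1],[[0,0,0],[0,0,0],1],[[0,0,0],[0,0,0],1],[[0,0,0],[0,0,0],1],[[0,0,0],[0,0,0],1],[[0,0,0],[0,0,0],1],[[0,0,0],[0,0,0],1],[[0,0,0],[0,0,0],1]]'
python3 -c "from h import *;look('w5')"
```

```text
time: 12.9
tool_pos: [597.1, -218.5, 31.0]
tcp_rot: [3.141, 0.0, 1.57]
contact_force: [0.5, -0.2, 0.4]
grip_width: 54.7
finger_force: 0.0
time: 13.73
tool_pos: [415.6, -137.3, 135.9]
tcp_rot: [3.141, -0.0, 0.764]
contact_force: [-0.3, 0.9, 0.8]
grip_width: 91.8
finger_force: 0.0
time: 14.57
tool_pos: [412.5, -136.6, 135.6]
tcp_rot: [-3.142, 0.0, 0.65]
contact_force: [-0.1, -1.2, -0.1]
grip_width: 92.1
finger_force: 0.0
14.6167 [ 412.5 -136.5  135.7] [-3.142  0.     0.65 ] [-0.5   0.31  1.91 -0.    0.92  0.42] 91.64080892114077
```

View pics/w5.png

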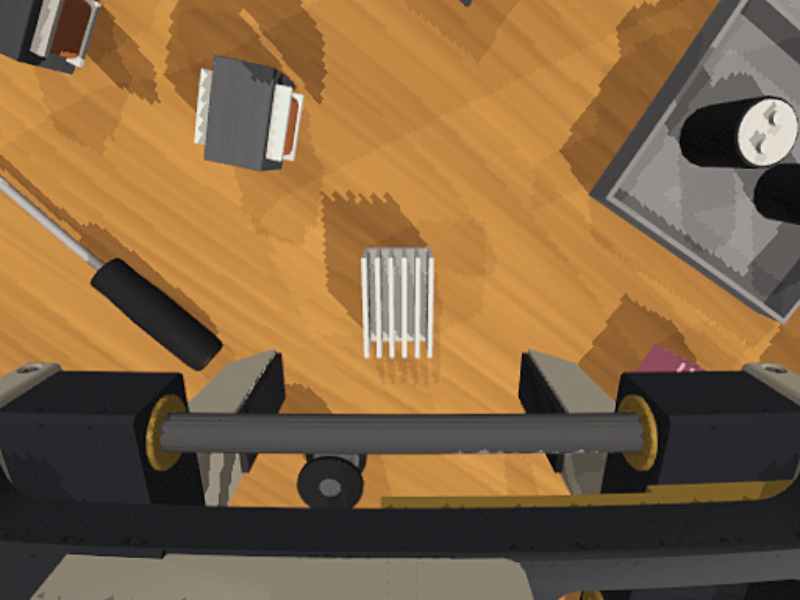

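The heat sink is aligned with the jaws, its top centred at (398,306). Both capacitors stand upright in tray C.

```bash
python3 -c "
from h import *;print(L('w5',[(398,306)],32));a=L('w5',[(216,57),(279,75),(263,170),(205,157)],42);print(a.tolist(),a.mean(0))"
python3 -m pendant '[[[0,0,-1],[0,0,0],1],[[0,0,-1],[0,0,0],1],[[0,0,-1],[0,0,0],1],[[0,0,-0.7],[0,0,0],1],[[0,0,-0.15],[0,0,0],1],[[0,0,0],[0,0,0],-1],[[0,0,0],[0,0,0],-1],[[0,0,0],[0,0,0],-1],[[0,0,0],[0,0,0],-1],[[0,0,0],[0,0,0],-1]]'
```

```text
[[ 412.  -135.2   32. ]]
[[461.7, 11.2, 42.0], [472.9, -17.8, 42.0], [431.0, -35.7, 42.0], [418.8, -8.5, 42.0]] [446.1 -12.7  42. ]
time: 15.45
tool_pos: [413.2, -136.9, 21.3]
tcp_rot: [3.139, -0.001, 0.649]
contact_force: [-0.3, 0.0, -0.3]
grip_width: 62.7
finger_force: 0.0
```

```bash
python3 -m pendant '[[[0,0,0],[0,0,0],-1],[[0,0,0],[0,0,0],-1],[[0,0,0],[0,0,0],-1],[[0,0,0],[0,0,0],-1],[[0,0,0],[0,0,0],-1],[[0,0,0.5],[0,0,0],-1],[[0,0,1],[0,0,0],-1],[[0,0,1],[0,0,0],-1],[[0,0,1],[0,0,0],-1],[[0.1,0.2,0.5],[0,0,0],-1]]'
python3 -m pendant '[[[0.38,0.96,0],[0,0,-0.4],-1],[[0.38,0.96,0],[0,0,-1],-1],[[0.38,0.96,0],[0,0,-1],-1],[[0.38,0.96,0],[0,0,-1],-1],[[0.38,0.96,0],[0,0,-1],-1],[[0.38,0.96,0],[0,0,-1],-1],[[0.38,0.96,0],[0,0,0],-1],[[0.38,0.96,0],[0,0,0],-1],[[0.38,0.96,0],[0,0,0],-1],[[0.38,0.96,0],[0,0,0],-1]]'
python3 -m pendant '[[[0.38,0.96,0],[0,0,0],-1],[[0.38,0.96,0],[0,0,0],-1],[[0.38,0.96,0],[0,0,0],-1],[[0.38,0.96,0],[0,0,0],-1],[[0.15,0.6,0],[0,0,0],-1],[[0,0,-0.4],[0,0,0],-1],[[0,0,-1],[0,0,0],-1],[[0,0,-0.4],[0,0,0],-1],[[0,0,0],[0,0,0],-1],[[0,0,0],[0,0,0],-1]]'
python3 - <<'E'
from h import *
look('w6')
E
```

```text
time: 16.28
tool_pos: [416.3, -131.5, 143.2]
tcp_rot: [3.138, -0.001, 0.649]
contact_force: [1.6, -1.3, -1.2]
grip_width: 39.7
finger_force: 30.0
time: 17.12
tool_pos: [528.3, 155.5, 139.9]
tcp_rot: [3.141, 0.001, 0.016]
contact_force: [1.0, -0.3, -0.5]
grip_width: 39.5
finger_force: 30.0
time: 17.95
tool_pos: [577.9, 286.8, 85.6]
tcp_rot: [3.141, 0.002, 0.015]
contact_force: [-0.9, 0.6, -0.7]
grip_width: 39.5
finger_force: 30.0
18.0 [578.7 287.   86.9] [-3.142 -0.     0.015] [ 0.34  0.71  1.36 -0.    1.08  1.9 ] 39.96020211437938
```

View pics/w6.png

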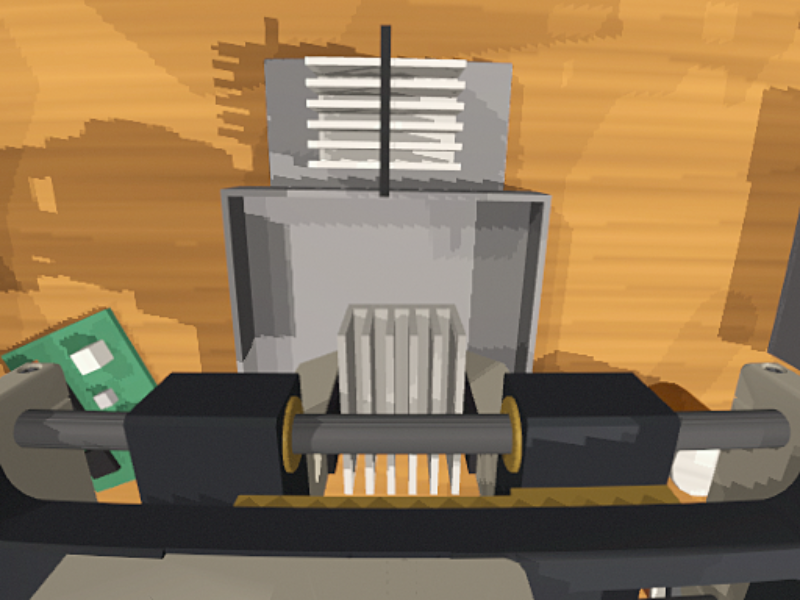

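The tray's far rim corners are at (222,190) and (549,196), with the heat sink held level over the tray.

```bash
python3 - <<'E'
from h import *
c=L('w6',[(222,190),(549,196)],25)[:,:2];e=c[0]-c[1];e/=np.linalg.norm(e);print(c.tolist(),c.mean(0)-65*np.array([e[1],-e[0]]),e)
E
```

```text
[[644.8, 366.0], [644.2, 222.6]] [579.50056896 294.57196415] [0.00418406 0.99999125]
```

```bash
python3 -m pendant '[[[0,0.25,-0.7],[0,0,0],-1],[[0,0,-0.8],[0,0,0],-1],[[0,0,-0.4],[0,0,0],-1],[[0,0,-0.1],[0,0,0],-1],[[0,0,0],[0,0,0],-1],[[0,0,0],[0,0,0],-1],[[0,0,0],[0,0,0],0.2],[[0,0,0],[0,0,0],0.2],[[0,0,0],[0,0,0],0.2],[[0,0,0],[0,0,0],0.2]]'
python3 -m pendant '[[[0,0,0],[0,0,0],0.2],[[0,0,0.5],[0,0,0],0.2],[[0,0,1],[0,0,0],0.2],[[0,0,1],[0,0,0.5],0.65],[[0,0,1],[0,0,0.7],0.65],[[-0.65,-0.76,0],[0,0,1],0.65],[[-0.65,-0.76,0],[0,0,1],0.65],[[-0.65,-0.76,0],[0,0,1],0.65],[[-0.65,-0.76,0],[0,0,1],0.65],[[-0.65,-0.76,0],[0,0,1],0.65]]'
python3 -m pendant '[[[-0.65,-0.76,0],[0,0,1],0.65],[[-0.65,-0.76,0],[0,0,1],0.65],[[-0.65,-0.76,0],[0,0,1],0.65],[[0,0,0],[0,0,1],0.65],[[0,0,0],[0,0,1],0.65],[[0,0,0],[0,0,1],0.65],[[0,0,0],[0,0,1],0.65],[[0,0,0],[0,0,1],0.65],[[0,0,0],[0,0,1],0.65],[[0,0,0],[0,0,0],0.65]]'
python3 -c "from h import *;look('w7')"
```

```text
time: 18.83
tool_pos: [578.7, 294.8, 27.0]
tcp_rot: [-3.141, -0.001, 0.016]
contact_force: [-0.1, 0.4, 0.1]
grip_width: 54.8
finger_force: 0.0
time: 19.67
tool_pos: [479.7, 179.8, 131.5]
tcp_rot: [3.141, -0.0, 0.766]
contact_force: [0.1, -0.3, 0.2]
grip_width: 75.8
finger_force: 0.0
time: 20.5
tool_pos: [422.4, 112.2, 131.5]
tcp_rot: [3.141, 0.0, 1.844]
contact_force: [0.4, -0.7, 0.1]
grip_width: 75.8
finger_force: 0.0
20.55 [422.4 112.3 131.4] [3.141 0.    1.837] [ 0.08  0.32  1.91  0.    0.91 -0.18] 75.622306037195
```

View pics/w7.png

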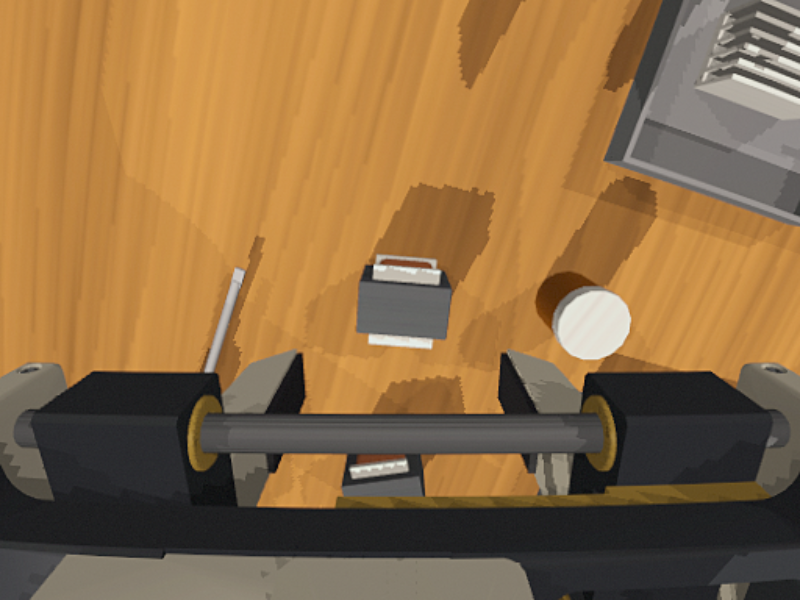

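Transformer A's top corners are (357,333), (447,339), (451,287) and (362,279). The jar lid at (592,323) is outside the right finger.

```bash
python3 - <<'E'
from h import *
a=L('w7',[(357,333),(447,339),(451,287),(362,279)],42)[:,:2];print(a.tolist(),a.mean(0),np.arctan2(*(a[1]-a[0])[::-1]),np.arctan2(*(a[2]-a[3])[::-1]))
print(L('w7',[(592,323)],50))
E
```

```text
[[402.4, 95.2], [450.9, 105.1], [444.1, 133.9], [397.6, 125.5]] [423.75  114.925] 0.2013575042542389 0.17871778193893123
[[520.6 137.2  50. ]]
```

```bash
python3 -m pendant '[[[0.05,0.08,-0.6],[0,0,-0.55],0.65],[[0,0,-1],[0,0,0],0.65],[[0,0,-1],[0,0,0],0.65],[[0,0,-0.8],[0,0,0],0.65],[[0,0,-0.2],[0,0,0],0.65],[[0,0,0],[0,0,0],0.65],[[0,0,0],[0,0,0],-1],[[0,0,0],[0,0,0],-1],[[0,0,0],[0,0,0],-1],[[0,0,0],[0,0,0],-1]]'
python3 -m pendant '[[[0,0,0],[0,0,0],-1],[[0,0,0],[0,0,0],-1],[[0,0,0],[0,0,0],-1],[[0,0,0],[0,0,0],-1],[[0,0,0.3],[0,0,0],-1],[[0,0,0.7],[0,0,0],-1],[[0,0,1],[0,0,0],-1],[[0,0,1],[0,0,0],-1],[[0,0,1],[0,0,0],-1],[[0,0,0],[0,0,0],-1]]'
```

```text
time: 21.38
tool_pos: [424.6, 114.7, 24.4]
tcp_rot: [3.139, 0.0, 1.773]
contact_force: [-0.6, -0.4, 2.0]
grip_width: 53.9
finger_force: 2.2
time: 22.22
tool_pos: [426.7, 115.0, 148.7]
tcp_rot: [3.131, 0.001, 1.774]
contact_force: [2.2, 0.3, -2.3]
grip_width: 49.6
finger_force: 30.0
```

```bash
python3 -m pendant '[[[0.9,-0.36,0],[0,0,-0.58],-1],[[0.95,-0.37,0],[0,0,-1],-1],[[0.95,-0.37,0],[0,0,0],-1],[[0.95,-0.37,0],[0,0,0],-1],[[0.95,-0.37,0],[0,0,0],-1],[[0.95,-0.37,0],[0,0,0],-1],[[0.95,-0.37,0],[0,0,0],-1],[[0,0,-1],[0,0,0],-1],[[0,0,-1],[0,0,0],-1],[[0,0,0],[0,0,0],-1]]'
python3 -c "from h import *;look('w8')"
```

```text
time: 23.05
tool_pos: [617.6, 37.1, 76.5]
tcp_rot: [-3.129, -0.001, 1.583]
contact_force: [-2.6, -0.1, -4.0]
grip_width: 49.8
finger_force: 30.0
23.1 [618.8  37.3  79.5] [-3.132e+00 -1.000e-03  1.584e+00] [-0.06  0.68  1.44  0.    1.03 -0.08] 49.85315097049092
```

View pics/w8.png

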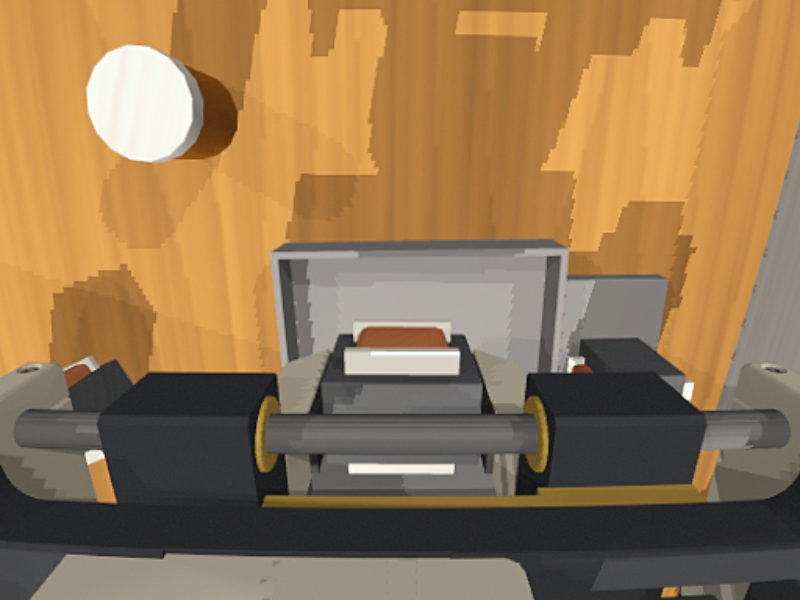

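Tray T's +y rim corners are at (273,252) and (567,248). The transformer is held level.

```bash
python3 - <<'E'
from h import *
c=L('w8',[(273,252),(567,248)],25)[:,:2];e=c[1]-c[0];n=np.linalg.norm(e);e/=n;print(c.tolist(),n,c.mean(0)-73*np.array([-e[1],e[0]]),e)
o=bot.get_obs();print(o["tool_pos"])
E
```

```text
[[561.1, 77.9], [688.4, 81.6]] 127.35375926921039 [626.87086397   6.78081516] [0.99957787 0.02905293]
[618.78544692  37.31628911  79.45489723]
```

```bash
python3 -m pendant '[[[0.25,0.03,-0.7],[0,0,0],-1],[[0,0,-0.6],[0,0,0],-1],[[0,0,-0.3],[0,0,0],-1],[[0,0,-0.08],[0,0,0],-1],[[0,0,0],[0,0,0],-1],[[0,0,0],[0,0,0],-1],[[0,0,0],[0,0,0],-1],[[0,0,0],[0,0,0],0.4],[[0,0,0],[0,0,0],0.4],[[0,0,0],[0,0,0],0.4]]'
```

```text
time: 23.93
tool_pos: [629.9, 38.1, 33.9]
tcp_rot: [3.14, 0.0, 1.584]
contact_force: [-1.0, 0.1, -0.4]
grip_width: 63.1
finger_force: 0.0
```

```bash
python3 -m pendant '[[[0,0,0],[0,0,0],0.4],[[0,0,0.4],[0,0,0],0.4],[[0,0,1],[0,0,0],0.4],[[0,0,1],[0,0,0],0.65],[[0,0,0.9],[0,0,0],0.65],[[-0.9,-0.24,0],[0,0,1],0.65],[[-0.9,-0.24,0],[0,0,1],0.65],[[-0.9,-0.24,0],[0,0,1],0.65],[[-0.9,-0.24,0],[0,0,0.1],0.65],[[-0.9,-0.24,0],[0,0,0],0.65]]'
python3 -m pendant '[[[-0.9,-0.24,0],[0,0,0],0.65],[[-0.73,-0.2,0],[0,0,0],0.65],[[0,0,0],[0,0,0],0.65],[[0,0,0],[0,0,0],0.65],[[0,0,0],[0,0,0],0.65],[[0,0,0],[0,0,0],0.65],[[0,0,0],[0,0,0],0.65],[[0,0,0],[0,0,0],0.65],[[0,0,0],[0,0,0],0.65],[[0,0,0],[0,0,0],0.65]]'
python3 -c "from h import *;look('w9')"
```

```text
time: 24.77
tool_pos: [493.2, 1.9, 132.9]
tcp_rot: [3.14, 0.001, 1.957]
contact_force: [0.9, -1.1, -0.0]
grip_width: 75.9
finger_force: 0.0
time: 25.6
tool_pos: [445.6, -10.9, 131.7]
tcp_rot: [-3.141, -0.0, 1.956]
contact_force: [-0.6, 0.4, -0.5]
grip_width: 75.9
finger_force: 0.0
25.65 [445.5 -11.  131.7] [-3.141 -0.     1.956] [-0.2   0.34  1.89  0.    0.92 -0.58] 75.91782688154296
```

View pics/w9.png

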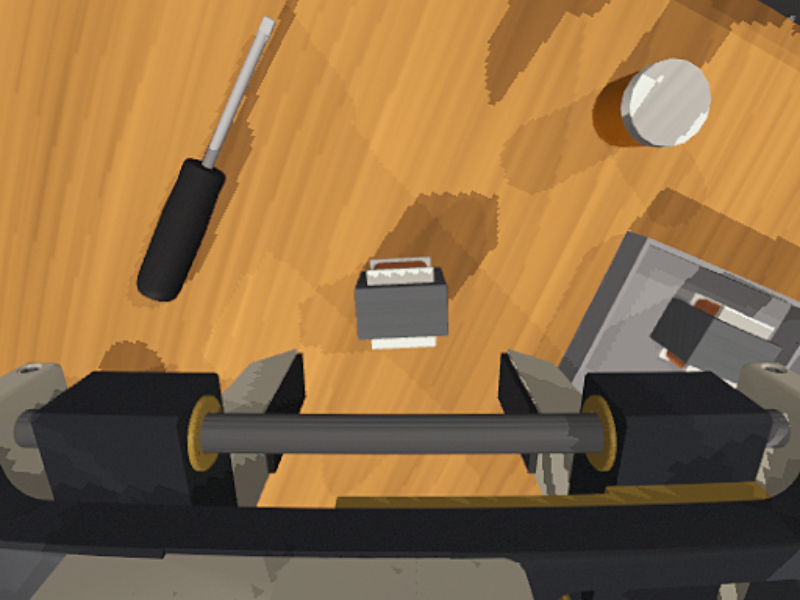

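Transformer B's top corners are (358,341), (448,335), (447,284) and (356,288), nearly aligned with the jaws. Transformer A stands in tray T.

```bash
python3 - <<'E'
from h import *
a=L('w9',[(358,341),(448,335),(447,284),(356,288)],42)[:,:2];print(a.mean(0),np.arctan2(*(a[1]-a[0])[::-1]),np.arctan2(*(a[2]-a[3])[::-1]))
E
python3 -m pendant '[[[0,-0.03,-0.6],[0,0,0.4],0.65],[[0,0,-1],[0,0,0],0.65],[[0,0,-1],[0,0,0],0.65],[[0,0,-0.8],[0,0,0],0.65],[[0,0,-0.2],[0,0,0],0.65],[[0,0,0],[0,0,0],0.65],[[0,0,0],[0,0,0],-1],[[0,0,0],[0,0,0],-1],[[0,0,0],[0,0,0],-1],[[0,0,0],[0,0,0],-1]]'
python3 -m pendant '[[[0,0,0],[0,0,0],-1],[[0,0,0],[0,0,0],-1],[[0,0,0],[0,0,0],-1],[[0,0,0],[0,0,0],-1],[[0,0,0.3],[0,0,0],-1],[[0,0,0.7],[0,0,0],-1],[[0,0,1],[0,0,0],-1],[[0,0,1],[0,0,0],-1],[[0,0,1],[0,0,0],-1],[[0,0,0],[0,0,0],-1]]'
```

```text
[446.05   -9.975] 0.4582276078742837 0.43211817233507777
time: 26.48
tool_pos: [446.2, -12.1, 25.0]
tcp_rot: [3.14, 0.001, 2.004]
contact_force: [-0.3, 0.2, 0.0]
grip_width: 54.2
finger_force: 0.0
time: 27.32
tool_pos: [448.1, -12.4, 149.3]
tcp_rot: [3.134, 0.006, 2.004]
contact_force: [1.1, -0.8, -1.8]
grip_width: 49.7
finger_force: 30.0
```

```bash
python3 -m pendant '[[[0.87,-0.07,0],[0,0,-0.4],-1],[[0.87,-0.07,0],[0,0,-1],-1],[[0.87,-0.07,0],[0,0,-1],-1],[[0.87,-0.07,0],[0,0,-1],-1],[[0.87,-0.07,0],[0,0,0],-1],[[0.87,-0.07,0],[0,0,0],-1],[[0.85,-0.07,0],[0,0,0],-1],[[0,0,-1],[0,0,0],-1],[[0,0,-1],[0,0,0],-1],[[0,0,0],[0,0,0],-1]]'
python3 -m pendant '[[[0,0,0],[0,0,0],-1],[[0,0,0],[0,0,0],-1],[[0,0,0],[0,0,0],-1],[[0,0,0],[0,0,0],-1],[[0,0,0],[0,0,0],-1],[[0,0,0],[0,0,0],-1],[[0,0,0],[0,0,0],-1],[[0,0,0],[0,0,0],-1],[[0,0,0],[0,0,0],-1],[[0,0,0],[0,0,0],-1]]'
```

```text
time: 28.15
tool_pos: [623.2, -26.0, 77.0]
tcp_rot: [-3.129, -0.002, 1.596]
contact_force: [-2.0, -0.1, -3.4]
grip_width: 49.8
finger_force: 30.0
time: 28.98
tool_pos: [627.5, -26.7, 83.8]
tcp_rot: [3.142, 0.0, 1.596]
contact_force: [0.9, 0.3, -3.3]
grip_width: 49.9
finger_force: 30.0
```

```bash
python3 -m pendant '[[[0,-0.1,-0.6],[0,0,0],-1],[[0,0,-0.6],[0,0,0],-1],[[0,0,-0.4],[0,0,0],-1],[[0,0,-0.18],[0,0,0],-1],[[0,0,0],[0,0,0],-1],[[0,0,0],[0,0,0],-1],[[0,0,0],[0,0,0],-1],[[0,0,0],[0,0,0],-1],[[0,0,0],[0,0,0],-1],[[0,0,0],[0,0,0],-1]]'
python3 -m pendant '[[[0,0,0],[0,0,0],0.4],[[0,0,0],[0,0,0],0.4],[[0,0,0],[0,0,0],0.4],[[0,0,0],[0,0,0],0.4],[[0,0,0.4],[0,0,0],0.4],[[0,0,1],[0,0,0],0.4],[[0,0,1],[0,0,0],0.4],[[0,0,1],[0,0,0],0.4],[[-0.9,0,1],[0,0,0],0.4],[[-0.9,0,1],[0,0,0],0.4]]'
python3 -m pendant '[[[-0.9,0,1],[0,0,0],0.4],[[-0.9,0,0],[0,0,0],0.4],[[-0.9,0,0],[0,0,0],0.4],[[-0.9,0,0],[0,0,0],0.4],[[0,0,0],[0,0,0],0.4],[[0,0,0],[0,0,0],0.4],[[0,0,0],[0,0,0],0.4],[[0,0,0],[0,0,0],0.4],[[0,0,0],[0,0,0],0.4],[[0,0,0],[0,0,0],0.4]]'
python3 - <<'E'
from h import *
cv2.imwrite("pics/end.png",cv2.resize(bot.capture("scene")[110:384,130:450],(700,600)))
E
```

```text
time: 29.82
tool_pos: [627.7, -29.6, 30.7]
tcp_rot: [3.141, 0.0, 1.596]
contact_force: [-0.0, -0.1, -2.8]
grip_width: 50.0
finger_force: 30.0
time: 30.65
tool_pos: [573.4, -29.7, 194.4]
tcp_rot: [3.14, 0.0, 1.596]
contact_force: [0.3, -0.0, 0.9]
grip_width: 64.3
finger_force: 0.0
time: 31.48
tool_pos: [466.1, -29.7, 222.2]
tcp_rot: [-3.141, -0.0, 1.596]
contact_force: [0.9, -0.4, -0.7]
grip_width: 64.6
finger_force: 0.0
```

View pics/end.png

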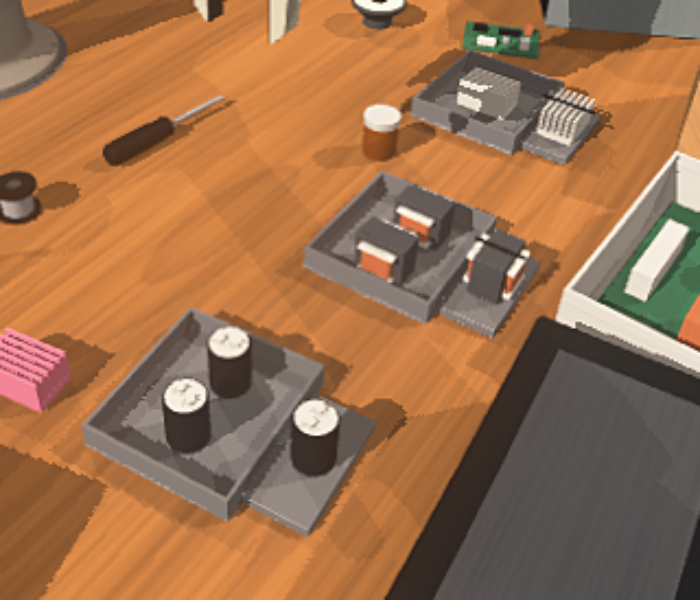

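All five parts stand upright in their trays: capacitors (187,415) and (230,360), transformers (388,248) and (425,215), heat sink (488,93). The jar at (381,132) is still standing.

```bash
python3 -c "from plant import bot;print(bot.close_job())"
```

```text
the job is handed in; nothing more can be done
None
```

I sorted all five parts into their matching trays and handed the job in at about 31.5 s. The last camera view showed every part upright in its tray and the jar still standing; the judge's verdict was not reported back.

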